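# Find the hidden catch of the trinket box by feel

### The arm

A 7-joint arm with a two-finger parallel gripper is mounted at the origin on the work surface. World frame = base frame: x ahead of the robot, y to its left, z up, the work surface at z = 0. Lengths are in m, angles in rad, forces in N, time in s.
With the tool pointing down it reaches from about 0.425 to 0.925 m from the base axis. Payload 6.8 kg.
Tool frame: the origin (TCP) lies at the very end of the fingers, on their centre line; the grasp point (between the pads) lies 19 mm behind it (bot.pinch_z is the distance from the TCP to the grasp point, in m); y points along the fingers, z is the direction in which the jaws open and shut, and the axes are right-handed (so a half turn about y gives the same grasp; the last joint's range is limited). The gripper opens to 85 mm and grips with 20 to 120 N. Pads are 22 mm wide; open, the fingers measure 114 mm over their backs; the gripper's body (76 mm by 85 mm) begins 54 mm behind the grasp point. The pads swing forward as they close: fully open they stand 13 mm farther back than shut.
Start: joints at [1.153, 0.477, 0.022, 1.555, -0.011, 1.109, -0.083], TCP at [0.206, -0.643, 0.203] pointing down, gripper open.
Joint ranges: [-2.96, 2.96], [-0.34, 2.1], [-1.41, 1.46], [0.24, 2.44], [-1.37, 4.51], [0.17, 1.92], [-2.96, 2.96]. Speed limits (rad/s): [2.39, 2.39, 3.14, 3.14, 3.14, 3.14, 3.14].

### API

Orientations are given as a rotation vector (axis times angle).
In Python, from station import bot gives the robot as it stands. The module is installed in compiled form; this text tells all that it offers.
- The arm moves only by the tool move_arm, never from a script. Its argument "rows" is a list that holds one entry, the list of rows, each a list of 7 numbers: the shift along the tool's x, y, z in mm, then the turn, a rotation vector about the tool's x, y, z in rad, then the closure in counts, from 0 (fully open) to 255 (shut). A call has 1 to 20 rows; each row shifts and turns the commanded pose from where the row before left it, along the tool's axes as they then stand; what a row does not reach is not made up. A row lasts 1/8 s, in which the tool goes at most 62.5 mm and 10.7 degrees, less where a joint would pass 70% of its speed; a pose out of reach is approached as far as the arm can. A call with a gripper value outside its range is refused whole. The fingers move at their own pace and stop on an object; "grip_force" is the grip in N (left out, the last holds). Time passes only in rows, so rows that do not move let the fingers close. It gives the time, the measured TCP pose, the force and the opening at its end, in the units of the state.
- bot.observe(): the state, without advancing time (a new reading comes with each control period).
- bot.grab_frame(name): name is "scene" or "top" or "wrist"; returns a dict with "image" (400x640x3 uint8, red, green, blue), "fx", "fy", "cx", "cy" (pixels), "rvec" (rotation vector, rad) and "tvec" (3), from world to camera coordinates, as OpenCV has them. Camera axes: x right, y down, z forward; pixel columns grow to the right and rows downward; lengths in m; the calibration is good to about 2 mm. A picture is of the moment at which its call begins. There is no depth.
- bot.close_job(): hands the job in, once; it reports no verdict.
The state is a dict: "clock": time; "joint_pos": joint angles; "dq": joint speeds; "joint_efforts": joint torques, N m; "tcp_pos": TCP position; "tool_rot": TCP orientation; "ft_force": force on the tool from outside, world axes, zero at the start; "torque": the same for the moment, N m; "opening": finger opening in m.
Only numpy, scipy, OpenCV 4.12 (cv2) and the standard library are available. Lean on these libraries where they do the work, as an engineer would, in place of code of your own. Each camera call takes 0.05 s, during which the arm holds its last target. There are 200 camera calls.

### The job

One of the six square inlays on the lid of the pine trinket box is a hidden push catch; the other five are solid. Feel across the lid for the one that gives, press it down so that the secret drawer springs out, then let the catch come back up and take your hand away. Pick nothing up, and leave the things standing around the box where they are.

Things in the scene. Friction and masses are not known exactly. Their poses are not given: they have to be found in the camera images.
- box: Pine trinket box fixed to the dresser, 150 mm (its x) by 210 mm (its y) by 90 mm high; origin at the centre of its underside, on the dresser top. The drawer front is its -x face. The flat lid carries six identical square wooden inlays, each with a pale diamond,: five are rigid; one, in any of the six places and not to be told by eye, is the catch. Space above the lid is clear.
- lid (a point): Centre of the lid's face, 90 mm above the box's origin, axes as the box's. Inlay centres lie at x = -31 and +31 mm, y = -62, 0 and +62 mm from here. Each inlay is 50 by 50 mm, in a 52 mm square opening, and recessed 1.5 mm (its face 88.5 mm above the dresser). Bars 10 mm wide part the openings.
- catch (a joint): How far the hidden catch inlay is pressed down: 0 at rest, 0.006 m fully down. A spring brings it back up: it starts to give at about 1.5 N and takes about 4 N (up to 5 N) to push fully down. The drawer is let go at about 0.004 m; press it fully down.
- drawer (a joint): How far the secret drawer stands out of the box's -x face: 0 shut (latched), 0.060 m fully out. Its own spring drives it out in about a second once the catch has been pressed, and it stays out. The drawer front is 192 mm wide, from 8 to 74 mm above the dresser.
- vase: Empty blue glass bud vase, 60 mm across and 135 mm high, loose; origin under its foot. It, the bell, the dispenser and the bowl stand at the two y ends of the box, at least 40 mm clear of it, two to an end.
- bell: Painted ceramic bell with a handle on top, 72 mm across and 104 mm high, loose; origin under its rim.
- dispenser: Plastic push-button toothpick dispenser, 54 mm across and 91 mm high, loose; origin under its base.
- bowl: Steel key bowl, 100 mm across and 38 mm high, loose; origin under its foot.

How it is judged:
On the way:
1. the hidden catch is pressed down (at least 3 of its 6 mm) (value of joint catch above 0.003 m), for 0.05 s.
At the end, for the whole second after the job is handed in: The secret drawer stands at least 50 mm out and still, the catch is back up (within 2 mm), and the vase, bell, dispenser and bowl stand upright within 20 mm of where they were (value of joint drawer above 0.05 m and velocity of joint drawer below 0.01 m/s and value of joint catch below 0.002 m and distance of each of vase, bell, dispenser, bowl from where it was at the start of the episode below 0.02 m and angle between each of vase, bell, dispenser, bowl's own z axis and vertical below 0.1 rad); the robot touches nothing.
It fails at once if the vase is lifted, shifted by more than 20 mm or tipped (distance of vase from where it was at the start of the episode above 0.02 m or angle between vase's own z axis and vertical above 0.3 rad).
It fails at once if the bell is lifted, shifted by more than 20 mm or tipped (distance of bell from where it was at the start of the episode above 0.02 m or angle between bell's own z axis and vertical above 0.3 rad).
It fails at once if the dispenser is lifted, shifted by more than 20 mm or tipped (distance of dispenser from where it was at the start of the episode above 0.02 m or angle between dispenser's own z axis and vertical above 0.3 rad).
It fails at once if the bowl is lifted, shifted by more than 20 mm or tipped (distance of bowl from where it was at the start of the episode above 0.02 m or angle between bowl's own z axis and vertical above 0.3 rad).
It also fails if it takes over 48 s, if anything falls off the work surface, if the arm or the gripper's body presses on something with over 40 N, if the wrist force passes 120 N, or if a joint passes its speed limit or range.

## Working session

There is one attempt and no reset: what is moved stays moved. The work goes in short steps, Python scripts to look and compute and a tool call to move; the robot and the scene stay as the last step left them, time stands still between calls to the robot, and variables do not carry over. Pictures are saved under pics/ and viewed, about 8 in all and at most 12, crops included, and the job is handed in when it is done.

Besides the shell and the picture viewer there is one more tool, called after "Request:" as a command line: name --argument value ..., lists and objects as JSON in quotes. move_arm: Moves the arm, as the interface text tells. Its arguments: {"type":"object","properties":{"rows":{"type":"array"},"grip_force":{"type":"number"}},"required":["rows"]}

```bash
mkdir -p pics; python3 - <<'E'
from station import bot
import cv2,numpy as np
s=bot.observe();print({k:np.round(v,3).tolist() for k,v in s.items()})
ims=[]
for n in("scene","top"):
    f=bot.grab_frame(n);cv2.imwrite(f"pics/{n}0.png",f["image"][:,:,::-1])
    R=cv2.Rodrigues(np.array(f["rvec"]))[0];print(n,f["fx"],f["cx"],f["cy"],(-R.T@np.array(f["tvec"])).round(3),R.round(2).tolist())
print(cv2.Rodrigues(np.array(s["tool_rot"]))[0].round(3))
E
```

```text
{'clock': 0.0, 'joint_pos': [1.153, 0.478, 0.022, 1.556, -0.012, 1.109, -0.083], 'dq': [0.001, -0.001, 0.0, -0.0, 0.001, 0.0, -0.001], 'joint_efforts': [0.0, -59.645, 1.608, -28.12, 0.012, 0.009, 0.0], 'tcp_pos': [0.206, -0.642, 0.202], 'tool_rot': [-0.321, 2.056, -2.053], 'ft_force': [0.895, -0.734, -0.546], 'torque': [0.002, -0.03, 0.018], 'opening': 0.086}
scene 403.7408175952584 323.2478965030636 203.71485423798913 [ 0.973 -0.587  0.614] [[0.84, 0.55, 0.01], [0.33, -0.5, -0.8], [-0.44, 0.67, -0.6]]
top 507.83542316529713 323.52289599278583 200.8852528053354 [0.448 0.032 1.134] [[0.03, -1.0, 0.01], [-0.99, -0.03, -0.13], [0.13, -0.01, -0.99]]
[[-0.952 -0.001  0.305]
 [-0.305  0.002 -0.952]
 [ 0.    -1.    -0.002]]
```

View pics/top0.png

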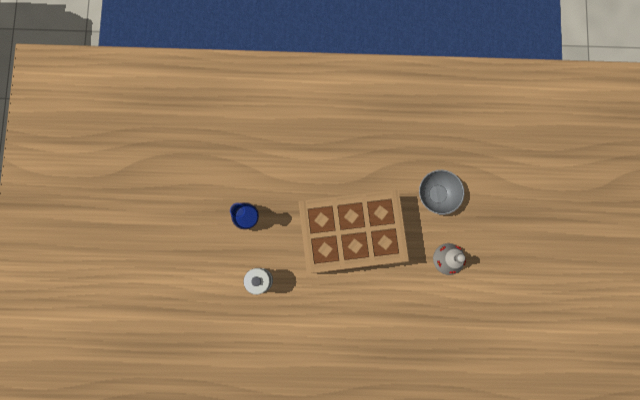

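View pics/scene0.png

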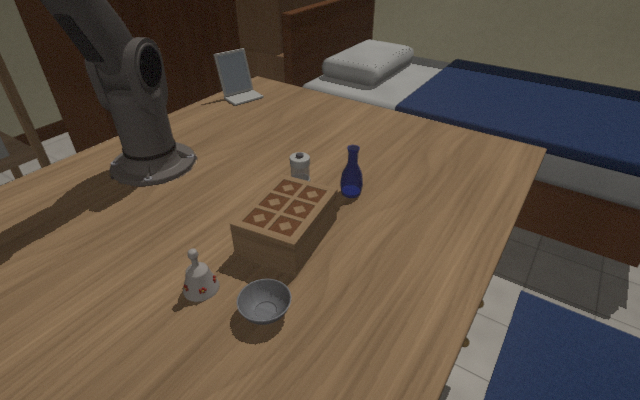

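The top view shows the box centred near (354,231), with six diamonds at about (321,219), (351,216), (381,213), (325,250), (355,246) and (385,243). The vase (245,215) and dispenser (257,281) are at one y end, the bowl (441,192) and bell (449,258) at the other. The scene view agrees.

```bash
cat > h.py <<'E'
import cv2,numpy as np
from station import bot
def ray(f,uv,z):
    K=np.array([[f["fx"],0,f["cx"]],[0,f["fy"],f["cy"]],[0,0,1.]])
    R=cv2.Rodrigues(np.array(f["rvec"]))[0];c=-R.T@np.array(f["tvec"])
    d=R.T@np.linalg.inv(K)@np.array([*uv,1.]);return c+d*(z-c[2])/d[2]
def rel(p):   # shift in mm along tool axes from the measured TCP to p
    s=bot.observe();return (cv2.Rodrigues(np.array(s["tool_rot"]))[0].T@(np.array(p)-s["tcp_pos"])*1000).round(1)
E
python3 - <<'E'
from h import *
f=bot.grab_frame("top");im=f["image"].astype(int)
r,g,b=im[:,:,0],im[:,:,1],im[:,:,2]
m=((r<150)&(r-b>35)&(r>70)).astype(np.uint8);m[:190]=0;m[280:]=0;m[:,:300]=0;m[:,410:]=0
m=cv2.morphologyEx(m,cv2.MORPH_OPEN,np.ones((3,3)))
P=[]
for c in cv2.findContours(m,cv2.RETR_EXTERNAL,cv2.CHAIN_APPROX_NONE)[0]:
    if cv2.contourArea(c)<250: continue
    (u,v),wh,a=cv2.minAreaRect(c);p=ray(f,(u,v),.0885);P.append(p);print(round(u),round(v),np.round(wh,1),round(a,1),p.round(4))
P=np.array(P)
print("mean",P.mean(0).round(4),"n",len(P))
for n,uv in dict(a=(321,219),b=(351,216),c=(381,213),d=(325,249.5),e=(355,246),f=(385,242.5)).items():print(n,ray(f,uv,.0885).round(4),rel(ray(f,uv,.0885)))
E
```

```text
325 249 [26.2 25.8] 82.9 [0.4852 0.0171 0.0885]
355 246 [26.5 25.8] 82.9 [ 0.494  -0.0445  0.0885]
385 242 [26.3 25.7] 82.9 [ 0.5033 -0.1058  0.0885]
321 219 [25.7 25.7] 82.9 [0.5468 0.0264 0.0885]
351 216 [25.8 25.6] 82.9 [ 0.5559 -0.0352  0.0885]
381 212 [25.7 25.6] 82.9 [ 0.565  -0.0967  0.0885]
mean [ 0.525  -0.0398  0.0885] n 6
a [0.547  0.0263 0.0885] [-529.   114.8 -532.6]
b [ 0.5549 -0.0356  0.0885] [-517.7  114.7 -471.2]
c [ 0.5629 -0.0977  0.0885] [-506.4  114.7 -409.7]
d [0.4845 0.0163 0.0885] [-466.4  114.8 -542.2]
e [ 0.4933 -0.0451  0.0885] [-456.1  114.8 -481. ]
f [ 0.5021 -0.1067  0.0885] [-445.8  114.7 -419.7]
```

Request:
move_arm --rows '[[[-32, 0, -30, 0, 0, 0, 255], [-32, 0, -30, 0, 0, 0, 255], [-32, 0, -30, 0, 0, 0, 255], [-32, 0, -30, 0, 0, 0, 255], [-32, 0, -30, 0, 0, 0, 255], [-32, 0, -30, 0, 0, 0, 255], [-32, 0, -30, 0, 0, 0, 255], [-32, 0, -30, 0, 0, 0, 255], [-32, 0, -30, 0, 0, 0, 255], [-32, 0, -30, 0, 0, 0, 255], [-32, 0, -30, 0, 0, 0, 255], [-32, 0, -30, 0, 0, 0, 255], [-32, 0, -30, 0, 0, 0, 255], [-32, 0, -30, 0, 0, 0, 255], [0, 0, 0, 0, 0.08, 0, 255], [0, 0, 0, 0, 0.08, 0, 255], [0, 0, 0, 0, 0, 0, 255], [0, 0, 0, 0, 0, 0, 255]]]' --grip_force 20

```text
clock: 2.4
tcp_pos: [0.5043, -0.1064, 0.2033]
tool_rot: [-0.162, 2.143, -2.143]
ft_force: [0.7, -0.5, 0.1]
opening: 0.0001
```

```bash
python3 - <<'E'
from h import *
s=bot.observe();print(s["clock"],np.round(s["tcp_pos"],4),np.round(s["ft_force"],2),s["opening"]);print(cv2.Rodrigues(np.array(s["tool_rot"]))[0].round(3))
print(rel([.5033,-.1058,.0885]),rel([.4852,.0171,.0885]),rel([.565,-.0967,.0885]))
E
```

```text
2.4 [ 0.5043 -0.1064  0.2033] [ 0.68 -0.47  0.08] 0.0001383239739343355
[[-0.989 -0.     0.151]
 [-0.151 -0.    -0.989]
 [ 0.    -1.    -0.   ]]
[  0.9 114.8  -0.7] [   0.3  114.8 -125. ] [-61.5 114.8  -0.5]
```

Request:
move_arm --rows '[[[0, 40, 0, 0, 0, 0, 255], [0, 40, 0, 0, 0, 0, 255], [0, 20, 0, 0, 0, 0, 255], [0, 12, 0, 0, 0, 0, 255], [0, 0, 0, 0, 0, 0, 255], [0, 0, 0, 0, 0, 0, 255]]]'

```text
clock: 3.15
tcp_pos: [0.5052, -0.1064, 0.0923]
tool_rot: [-0.159, 2.142, -2.143]
ft_force: [0.4, 0.4, 0.7]
opening: 0.0
```

Request:
move_arm --rows '[[[0, 1, 0, 0, 0, 0, 255], [0, 1, 0, 0, 0, 0, 255], [0, 1, 0, 0, 0, 0, 255], [0, 0, 0, 0, 0, 0, 255]]]'

```text
clock: 3.65
tcp_pos: [0.5044, -0.1063, 0.0884]
tool_rot: [-0.161, 2.144, -2.144]
ft_force: [-0.3, -0.5, 0.1]
opening: -0.0001
```

Request:
move_arm --rows '[[[0, 1, 0, 0, 0, 0, 255], [0, 0, 0, 0, 0, 0, 255]]]'

```text
clock: 3.9
tcp_pos: [0.5043, -0.1063, 0.0873]
tool_rot: [-0.161, 2.144, -2.144]
ft_force: [-0.6, 0.4, 0.7]
opening: 0.0001
```

Request:
move_arm --rows '[[[0, 1, 0, 0, 0, 0, 255], [0, 0, 0, 0, 0, 0, 255]]]'

```text
clock: 4.15
tcp_pos: [0.5044, -0.1063, 0.0863]
tool_rot: [-0.161, 2.144, -2.144]
ft_force: [0.6, 0.5, -0.1]
opening: -0.0001
```

Request:
move_arm --rows '[[[0, 1, 0, 0, 0, 0, 255], [0, 0, 0, 0, 0, 0, 255]]]'

```text
clock: 4.4
tcp_pos: [0.5043, -0.1063, 0.0853]
tool_rot: [-0.161, 2.144, -2.144]
ft_force: [-0.1, -0.2, 0.4]
opening: -0.0001
```

Request:
move_arm --rows '[[[0, 1, 0, 0, 0, 0, 255], [0, 0, 0, 0, 0, 0, 255]]]'

```text
clock: 4.65
tcp_pos: [0.5044, -0.1063, 0.0843]
tool_rot: [-0.161, 2.144, -2.144]
ft_force: [0.7, 0.0, -0.2]
opening: 0.0004
```

Request:
move_arm --rows '[[[0, 1, 0, 0, 0, 0, 255], [0, 0, 0, 0, 0, 0, 255]]]'

```text
clock: 4.9
tcp_pos: [0.5044, -0.1063, 0.0833]
tool_rot: [-0.161, 2.144, -2.144]
ft_force: [0.6, -0.4, 0.5]
opening: -0.0001
```

```bash
python3 - <<'E'
from h import *
a=bot.grab_frame("scene")["image"][150:300,200:380];w=bot.grab_frame("wrist")["image"]
a=cv2.resize(a,(480,400));cv2.imwrite("pics/p1.png",np.hstack([a,cv2.resize(w,(320,200)) if 0 else w[:, 160:480]])[:,:,::-1])
print(bot.observe()["ft_force"])
E
```

```text
[0.40799677 0.88574387 0.10731682]
```

View pics/p1.png

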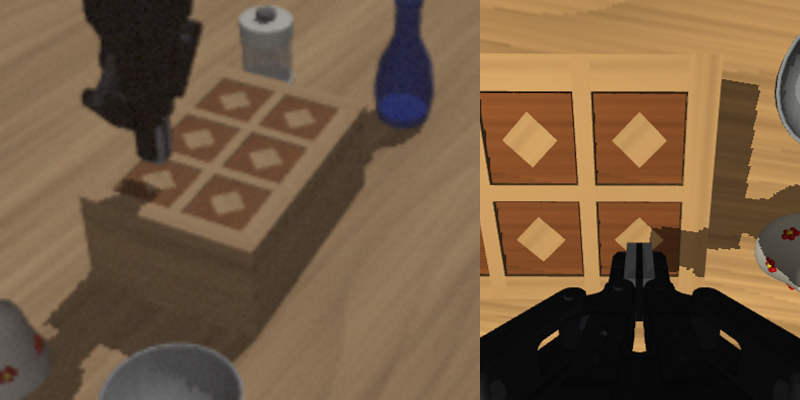

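The crop shows the shut fingertip over inlay f (scene about (258,211)), with the box and surrounding things undisturbed. The shadow sits apart from the tip, so it may still be above the inlay. I'll keep stepping down.

Request:
move_arm --rows '[[[0, 1, 0, 0, 0, 0, 255], [0, 0, 0, 0, 0, 0, 255]]]'

```text
clock: 5.25
tcp_pos: [0.5043, -0.1063, 0.0823]
tool_rot: [-0.161, 2.144, -2.144]
ft_force: [0.6, -0.1, -0.6]
opening: 0.0001
```

```bash
python3 - <<'E'
from h import *
s=bot.observe()
for n in("scene","wrist"):
    f=bot.grab_frame(n);K=np.array([[f["fx"],0,f["cx"]],[0,f["fy"],f["cy"]],[0,0,1.]])
    print(n,cv2.projectPoints(np.array([s["tcp_pos"],[.5033,-.1058,.0885],[.565,-.0967,.0885],[.494,-.0445,.0885]]),np.array(f["rvec"]),np.array(f["tvec"]),K,None)[0].squeeze().round(1).tolist())
E
```

```text
scene [[260.4, 220.2], [259.9, 217.6], [286.1, 225.8], [274.9, 201.7]]
wrist [[318.8, 237.4], [317.8, 243.1], [318.2, 143.8], [220.1, 243.1]]
```

Request:
move_arm --rows '[[[0, 1, 0, 0, 0, 0, 255], [0, 0, 0, 0, 0, 0, 255]]]'

```text
clock: 5.6
tcp_pos: [0.5044, -0.1063, 0.0813]
tool_rot: [-0.161, 2.144, -2.144]
ft_force: [1.0, -0.5, -0.3]
opening: 0.0
```

Request:
move_arm --rows '[[[0, 1, 0, 0, 0, 0, 255], [0, 0, 0, 0, 0, 0, 255]]]'

```text
clock: 5.85
tcp_pos: [0.5044, -0.1063, 0.0803]
tool_rot: [-0.161, 2.144, -2.144]
ft_force: [-0.4, 0.6, -0.4]
opening: 0.0003
```

Request:
move_arm --rows '[[[0, 1, 0, 0, 0, 0, 255], [0, 0, 0, 0, 0, 0, 255]]]'

```text
clock: 6.1
tcp_pos: [0.5044, -0.1063, 0.0793]
tool_rot: [-0.161, 2.144, -2.144]
ft_force: [-1.0, -0.2, -0.2]
opening: -0.0002
```

```bash
python3 - <<'E'
from h import *
a=bot.grab_frame("scene")["image"][160:260,220:320];w=bot.grab_frame("wrist")["image"][180:310,255:385]
cv2.imwrite("pics/p2.png",np.hstack([cv2.resize(a,(400,400),interpolation=cv2.INTER_CUBIC),cv2.resize(w,(400,400),interpolation=cv2.INTER_CUBIC)])[:,:,::-1])
E
```

```text
(no output)
```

View pics/p2.png

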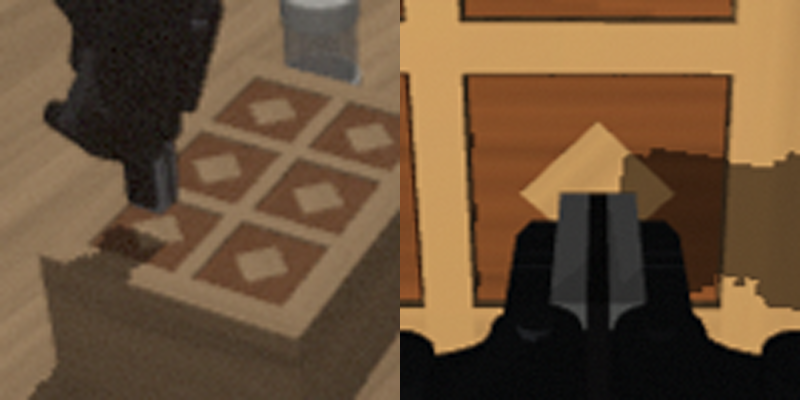

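The crops show the fingertip at scene about (258,212), while the reported TCP projects to about (260,221). So the real tip is some 20 mm above the reported TCP, and about 12 mm above the inlay. The shadow gap agrees. I'll carry on down.

Request:
move_arm --rows '[[[0, 2, 0, 0, 0, 0, 255], [0, 2, 0, 0, 0, 0, 255], [0, 1, 0, 0, 0, 0, 255], [0, 0, 0, 0, 0, 0, 255]]]'

```text
clock: 6.7
tcp_pos: [0.5044, -0.1063, 0.0743]
tool_rot: [-0.161, 2.144, -2.144]
ft_force: [-0.5, -0.1, 0.1]
opening: 0.0
```

Request:
move_arm --rows '[[[0, 1, 0, 0, 0, 0, 255], [0, 1, 0, 0, 0, 0, 255], [0, 0, 0, 0, 0, 0, 255]]]'

```text
clock: 7.08
tcp_pos: [0.5044, -0.1063, 0.0723]
tool_rot: [-0.161, 2.144, -2.144]
ft_force: [0.4, -0.2, 0.9]
opening: 0.0
```

Request:
move_arm --rows '[[[0, 1, 0, 0, 0, 0, 255], [0, 0, 0, 0, 0, 0, 255]]]'

```text
clock: 7.32
tcp_pos: [0.5044, -0.1063, 0.0713]
tool_rot: [-0.161, 2.144, -2.144]
ft_force: [0.5, 0.6, 0.5]
opening: 0.0001
```

Request:
move_arm --rows '[[[0, 1, 0, 0, 0, 0, 255], [0, 0, 0, 0, 0, 0, 255]]]'

```text
clock: 7.58
tcp_pos: [0.5044, -0.1063, 0.0703]
tool_rot: [-0.161, 2.144, -2.144]
ft_force: [-0.6, 0.5, 0.4]
opening: 0.0002
```

Request:
move_arm --rows '[[[0, 1, 0, 0, 0, 0, 255], [0, 0, 0, 0, 0, 0, 255]]]'

```text
clock: 7.82
tcp_pos: [0.5044, -0.1063, 0.0693]
tool_rot: [-0.161, 2.144, -2.144]
ft_force: [0.4, -0.3, 0.2]
opening: 0.0004
```

```bash
python3 - <<'E'
from h import *
a=bot.grab_frame("scene")["image"][160:260,220:320];w=bot.grab_frame("wrist")["image"][180:310,255:385]
cv2.imwrite("pics/p3.png",np.hstack([cv2.resize(a,(400,400),interpolation=cv2.INTER_CUBIC),cv2.resize(w,(400,400),interpolation=cv2.INTER_CUBIC)])[:,:,::-1])
s=bot.observe();print(s["joint_pos"],s["joint_efforts"],s["torque"])
E
```

```text
[ 0.30223255  0.40932056 -0.26294623  2.03534645  0.15833295  0.71576723
 -1.48080554] [-3.20403501e-05 -4.72692597e+01 -1.83135666e+00 -2.03566039e+01
  9.48075845e-03  1.09068620e-03 -4.16658268e-04] [-0.00899191  0.00626215  0.05524473]
```

View pics/p3.png

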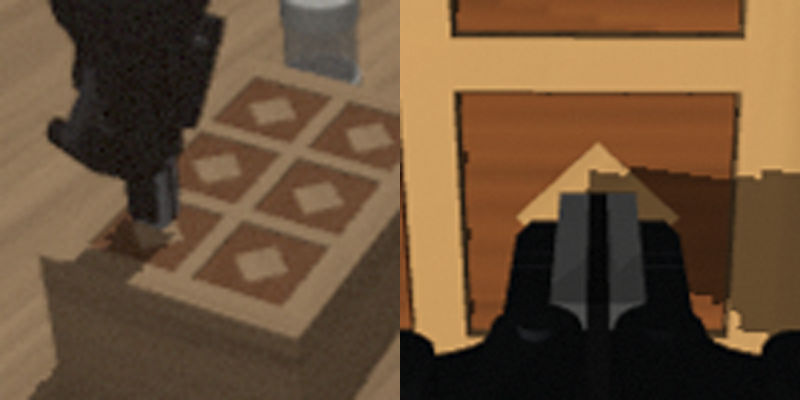

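The crops show the tip closer (scene about (258,217)) and its shadow converging on it, with a gap of perhaps 5 to 10 mm left.

Request:
move_arm --rows '[[[0, 1, 0, 0, 0, 0, 255], [0, 1, 0, 0, 0, 0, 255], [0, 0, 0, 0, 0, 0, 255]]]'

```text
clock: 8.3
tcp_pos: [0.5043, -0.1063, 0.0673]
tool_rot: [-0.161, 2.144, -2.144]
ft_force: [0.1, 0.2, -0.3]
opening: 0.0002
```

Request:
move_arm --rows '[[[0, 1, 0, 0, 0, 0, 255], [0, 0, 0, 0, 0, 0, 255]]]'

```text
clock: 8.55
tcp_pos: [0.5044, -0.1063, 0.0663]
tool_rot: [-0.161, 2.144, -2.144]
ft_force: [0.0, 0.4, -0.1]
opening: -0.0001
```

Request:
move_arm --rows '[[[0, 1, 0, 0, 0, 0, 255], [0, 0, 0, 0, 0, 0, 255]]]'

```text
clock: 8.8
tcp_pos: [0.5044, -0.1063, 0.0653]
tool_rot: [-0.161, 2.144, -2.144]
ft_force: [-0.0, -0.2, 0.4]
opening: -0.0003
```

Request:
move_arm --rows '[[[0, 1, 0, 0, 0, 0, 255], [0, 0, 0, 0, 0, 0, 255]]]'

```text
clock: 9.05
tcp_pos: [0.5044, -0.1063, 0.0643]
tool_rot: [-0.161, 2.144, -2.144]
ft_force: [0.0, -0.4, -1.2]
opening: 0.0001
```

Request:
move_arm --rows '[[[0, 1, 0, 0, 0, 0, 255], [0, 0, 0, 0, 0, 0, 255]]]'

```text
clock: 9.3
tcp_pos: [0.5044, -0.1063, 0.0633]
tool_rot: [-0.161, 2.144, -2.144]
ft_force: [-0.3, -0.5, 0.5]
opening: -0.0001
```

Request:
move_arm --rows '[[[0, 1, 0, 0, 0, 0, 255], [0, 0, 0, 0, 0, 0, 255]]]'

```text
clock: 9.55
tcp_pos: [0.5044, -0.1063, 0.0623]
tool_rot: [-0.161, 2.144, -2.144]
ft_force: [-0.1, -0.3, -0.2]
opening: 0.0001
```

```bash
python3 - <<'E'
from h import *
a=bot.grab_frame("scene")["image"][160:260,220:320];w=bot.grab_frame("wrist")["image"][180:310,255:385]
cv2.imwrite("pics/p4.png",np.hstack([cv2.resize(a,(400,400),interpolation=cv2.INTER_CUBIC),cv2.resize(w,(400,400),interpolation=cv2.INTER_CUBIC)])[:,:,::-1])
E
```

```text
(no output)
```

View pics/p4.png

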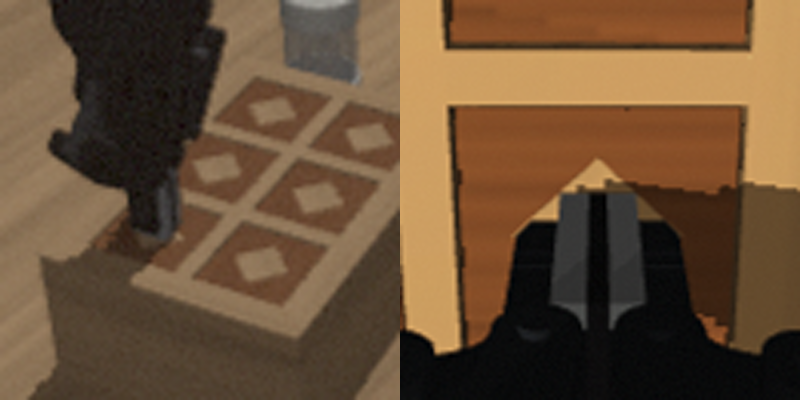

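The tip is now almost on the diamond: the lit strip between tip and shadow is only a few pixels, at about crop (150,240).

Request:
move_arm --rows '[[[0, 1, 0, 0, 0, 0, 255], [0, 0, 0, 0, 0, 0, 255]]]'

```text
clock: 9.9
tcp_pos: [0.5044, -0.1063, 0.0613]
tool_rot: [-0.161, 2.144, -2.144]
ft_force: [0.9, -0.3, -0.3]
opening: -0.0001
```

Request:
move_arm --rows '[[[0, 1, 0, 0, 0, 0, 255], [0, 0, 0, 0, 0, 0, 255]]]'

```text
clock: 10.15
tcp_pos: [0.5045, -0.1063, 0.0607]
tool_rot: [-0.161, 2.143, -2.144]
ft_force: [-1.3, 0.9, 4.1]
opening: -0.0001
```

Request:
move_arm --rows '[[[0, 1, 0, 0, 0, 0, 255], [0, 0, 0, 0, 0, 0, 255]]]'

```text
clock: 10.4
tcp_pos: [0.5046, -0.1064, 0.0607]
tool_rot: [-0.16, 2.143, -2.144]
ft_force: [-5.0, 0.1, 15.7]
opening: -0.0002
```

Contact at reported z ≈ 0.0608, and the force climbs to 15.7 N with no travel, so inlay f is rigid. Next is inlay e.

Request:
move_arm --rows '[[[0, -8, 0, 0, 0, 0, 255], [0, 0, -31, 0, 0, 0, 255], [0, 0, -31, 0, 0, 0, 255], [0, 0, 0, 0, 0, 0, 255], [0, 5, 0, 0, 0, 0, 255], [0, 2, 0, 0, 0, 0, 255], [0, 1, 0, 0, 0, 0, 255], [0, 0, 0, 0, 0, 0, 255]]]'

```text
clock: 11.4
tcp_pos: [0.4951, -0.0461, 0.0606]
tool_rot: [-0.159, 2.144, -2.146]
ft_force: [-6.2, 0.3, 19.2]
opening: -0.0
```

Request:
move_arm --rows '[[[0, -8, 0, 0, 0, 0, 255], [0, 0, -31, 0, 0, 0, 255], [0, 0, -32, 0, 0, 0, 255], [0, 0, 0, 0, 0, 0, 255], [0, 5, 0, 0, 0, 0, 255], [0, 2, 0, 0, 0, 0, 255], [0, 1, 0, 0, 0, 0, 255], [0, 0, 0, 0, 0, 0, 255]]]'

```text
clock: 12.4
tcp_pos: [0.4857, 0.0158, 0.0606]
tool_rot: [-0.159, 2.144, -2.146]
ft_force: [-7.2, -0.8, 20.6]
opening: -0.0003
```

Inlays e and d are rigid too. Next is a, 62 mm toward box +x, which is tool -x.

Request:
move_arm --rows '[[[0, -8, 0, 0, 0, 0, 255], [-31, 0, 0, 0, 0, 0, 255], [-31, 0, 0, 0, 0, 0, 255], [0, 0, 0, 0, 0, 0, 255], [0, 5, 0, 0, 0, 0, 255], [0, 2, 0, 0, 0, 0, 255], [0, 1, 0, 0, 0, 0, 255], [0, 0, 0, 0, 0, 0, 255]]]'

```text
clock: 13.4
tcp_pos: [0.5465, 0.0262, 0.0593]
tool_rot: [-0.161, 2.144, -2.144]
ft_force: [-0.7, -1.1, 1.1]
opening: -0.0002
```

Inlay a gives: z is 0.0593 with only about 1 N. I'll press it fully down.

Request:
move_arm --rows '[[[0, 1, 0, 0, 0, 0, 255], [0, 1, 0, 0, 0, 0, 255], [0, 0, 0, 0, 0, 0, 255]]]'

```text
clock: 13.78
tcp_pos: [0.5469, 0.0264, 0.0573]
tool_rot: [-0.161, 2.144, -2.144]
ft_force: [-2.4, -1.8, 3.0]
opening: -0.0
```

Request:
move_arm --rows '[[[0, 1, 0, 0, 0, 0, 255], [0, 1, 0, 0, 0, 0, 255], [0, 1, 0, 0, 0, 0, 255], [0, 0, 0, 0, 0, 0, 255], [0, 0, 0, 0, 0, 0, 255]]]'

```text
clock: 14.4
tcp_pos: [0.5473, 0.0267, 0.0547]
tool_rot: [-0.16, 2.143, -2.143]
ft_force: [-2.9, -0.6, 6.4]
opening: 0.0
```

The catch bottomed out after about 6 mm. Now I'll release it and lift clear.

Request:
move_arm --rows '[[[0, -3, 0, 0, 0, 0, 255], [0, -5, 0, 0, 0, 0, 255], [0, -30, 0, 0, 0, 0, 255], [0, -40, 0, 0, 0, 0, 255], [0, -40, 0, 0, 0, 0, 255], [0, -40, 0, 0, 0, 0, 255], [0, 0, 0, 0, 0, 0, 255], [0, 0, 0, 0, 0, 0, 255], [0, 0, 0, 0, 0, 0, 255], [0, 0, 0, 0, 0, 0, 255], [0, 0, 0, 0, 0, 0, 255], [0, 0, 0, 0, 0, 0, 255], [0, 0, 0, 0, 0, 0, 255], [0, 0, 0, 0, 0, 0, 255]]]'

```text
clock: 16.15
tcp_pos: [0.5471, 0.0265, 0.2124]
tool_rot: [-0.161, 2.144, -2.144]
ft_force: [-0.3, 0.1, 1.2]
opening: -0.0002
```

```bash
python3 - <<'E'
from h import *
a=bot.grab_frame("scene")["image"][100:350,120:420];w=bot.grab_frame("top")["image"][150:310,200:500]
cv2.imwrite("pics/p5.png",np.hstack([cv2.resize(a,(400,400)),cv2.resize(w,(400,400))])[:,:,::-1])
f=bot.grab_frame("top");print(bot.observe()["ft_force"])
E
```

```text
[ 0.03150795 -0.36240357 -0.45947815]
```

View pics/p5.png

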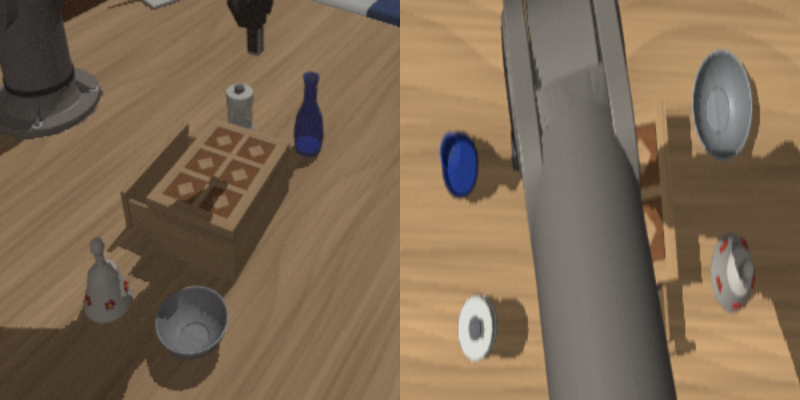

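The picture shows the drawer standing well out of the -x face, with its front at top about (419,288). The vase (245,216), dispenser (258,281), bowl (441,192) and bell are where they were. The arm is well clear of everything, so I'm handing in.

```bash
python3 - <<'E'
from h import *
f=bot.grab_frame("top")
p,q=ray(f,(419,289),.074),ray(f,(403,263),.09);d=np.array([-.989,-.151,0]);print("drawer out ~mm",((p-q)@d*1000).round(0))
bot.close_job()
E
```

```text
drawer out ~mm 57.0
the job is handed in; nothing more can be done
```

The hidden catch is pressed, the drawer has sprung out, and I've handed the job in; it returned no verdict.

**Finding the catch:** With the fingers shut, I pressed four of the six inlays. The three in the row at the drawer side (box -x) were rigid, at 16–21 N with no travel. The inlay at box +x, +y gave, taking about 1 N at 1.5 mm. I pressed it until it bottomed at about 6 mm and 6 N, let it up and lifted straight clear by about 15 cm.

**Last checks:**
- **Drawer:** it stands roughly 57 mm out, a hand-picked pixel estimate good to several mm, against the 50 mm needed.
- **Things around the box:** the vase, dispenser, bowl and bell show at the same pixels as at the start.
- **Hand:** force readings are back to noise, and the hand touches nothing.
- **Catch:** it looks flush again in the picture, but I did not measure it.

**Disagreement:** contact on the lid came at a reported TCP height of 0.061 m, where 0.0885 m was expected. The shut fingertips therefore seem to end about 28 mm short of the reported TCP. I went by touch and pictures instead, and that search for first contact took about 6 s. The job ended at about 16 s of the 48 s allowed.

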